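# Close up the source case

### The arm

A 6-joint arm with a two-finger parallel gripper is mounted at the origin on the work surface. World frame = base frame: x ahead of the robot, y to its left, z up, the work surface at z = 0. Lengths are in m, angles in rad, forces in N, time in s.
With the tool pointing down it reaches from about 0.4 to 0.825 m from the base axis. Payload 7 kg.
Tool frame: the origin (TCP) lies on the centre line of the jaws, within the pads' length; the fingertips stand 25 mm ahead of it and the grasp point (between the pads) lies 6 mm ahead of it; z points along the fingers, y is the line along which they close (so a half turn about z gives the same grasp; the last joint's range is limited). The gripper opens to 88 mm and grips with 3 to 60 N. Pads are 19 mm wide; open, the fingers measure 130 mm over their backs; the gripper's body (78 mm by 193 mm) begins 47 mm behind the grasp point.
Start: joints at [-0.931, 0.359, 0.012, 0, -1.224, -0.288], TCP at [0.233, -0.634, 0.252] pointing down, gripper open.
Joint ranges: [-3.07, 3.07], [-1.43, 2.12], [-1.02, 1.25], [-3.03, 1.67], [-3.05, -0], [-3.03, 3.03]. Speed limits (rad/s): [2.39, 2.39, 3.01, 3.14, 3.14, 3.14].

### API

Orientations are given as [roll, pitch, yaw] about the fixed x, y, z axes, in that order (R = Rz(yaw) Ry(pitch) Rx(roll)).
In Python, from station import readout, vision, arm gives the robot as it stands. The module is installed in compiled form; this text tells all that it offers.
- The arm moves only by the tool carry_out, never from a script. Its argument "commands" is a list of rows, each an object with "dp": the shift along the tool's x, y, z in m, a list of three; "rotation": the turn, a rotation vector about the tool's x, y, z in degrees, a list of three. In form: [{"dp": [dx, dy, dz], "rotation": [wx, wy, wz]}, ...]. A call has 1 to 8 rows; each row shifts and turns the commanded pose from where the row before left it, along the tool's axes as they then stand; what a row does not reach is not made up. A row lasts 1/8 s, in which the tool goes at most 62.5 mm and 10.7 degrees, less where a joint would pass 70% of its speed; a pose out of reach is approached as far as the arm can. A call with a gripper value outside its range is refused whole. "grip" is the finger opening in m, from 0 to 0.0876, set as the call begins (left out, the last holds). The fingers move at their own pace and stop on an object; "force" is the grip in N (left out, the last holds). Time passes only in rows, so rows that do not move let the fingers close. It gives the time, the measured TCP pose, the force, the opening and the grip force at its end, in the units of the state.
- readout.get_state(): the state, without advancing time (a new reading comes with each control period).
- vision.grab_frame(name): name is "scene" or "side" or "wrist"; returns (picture, depth): 384x512x3 uint8, red, green, blue; 384x512 float32, m along the optical axis (not along the pixel's ray), 0 where there is no reading.
- vision.calibration(name): a dict with "fovy" (degrees; the focal length in pixels is half the picture's height over the tangent of half this angle, whatever the lens; pixels are square), "cx", "cy" (the principal point, pixels), "origin" and "attitude" of the camera in the world; the wrist camera has in their place "mount" (4x4, takes a point from camera to tool coordinates, whose origin is the TCP and whose axes are the flange's). Camera axes: x right, y down, z forward; pixel columns grow to the right and rows downward; lengths in m; the calibration is good to about 2 mm. A picture is of the moment at which its call begins: read the wrist's pose just before it. calibration takes no time and is no camera call.
- arm.job_done(): hands the job in; it is judged then, once.
Trained networks look in the newest picture that a camera, given by its name, has taken for a name from the list of things; names that differ only in an ending like _2 or _b are one class to them, and where a whole thing is asked for, a point or a joint stands for the part that bears it (a point fixed in the world has none). Each returns a list of dicts, best first, with "score" (0 to 1); they miss things now and then, are a little off and sometimes report something else, mostly with a low value. They report only what shows in the picture. A call takes as long as a camera call.
- vision.trace(label, camera): "pixels" (384x512 bool, what is visible of it) and "position" ([row, column] in pixels, amid what is visible of it).
The state is a dict: "t": time; "q": joint angles; "qd": joint speeds; "joint_efforts": joint torques, N m; "eef_pos": TCP position; "ee_rot": TCP orientation; "force": force on the tool from outside, world axes, zero at the start; "moment": the same for the moment, N m; "width": finger opening in m; "gripper_force": force on a finger pad.
Only numpy, scipy, OpenCV 4.12 (cv2) and the standard library are available. Lean on these libraries where they do the work, as an engineer would, in place of code of your own. Each camera call takes 0.05 s, during which the arm holds its last target. There are 200 camera calls.

### The job

Close up the case of test sources on the bench: push the standing metal flap inside it fully down over the two source pots while the cover still stands open, then push the hinged cover fully shut over it without slamming it. Fingertip pushes do the whole job: do not lift or shift the pots or any other loose thing on the bench. Finish with the hand clear.

Things in the scene. Friction and masses are not known exactly. Their poses are not given: they have to be found in the camera images.
- case: Dark navy case with aluminium rim trim, fixed to the bench: 150 mm (x) by 220 mm (y), rim 75 mm high, walls 5 mm. Origin: centre of its underside, z up. Its front, with two latches and a handle, faces its -x; the cover is hinged on its +x rim, the flap inside its +y wall. It is turned about z by up to 0.45 rad.
- cover (a joint): Angle of the cover (rad): 0 = fully shut on the rim, 1.57 = upright, 1.85 = its stop, leaning back to the case's +x. Stiff hinge: it stays at any angle and does not fall; pushing it shut takes about 1 to 4 N near its free edge. While the flap stands, the cover cannot go below about 1.3 rad: the flap stops it.
- flap (a joint): Angle of the flap (rad): 0 = folded fully down, level above the pots, 1.57 = upright, 1.7 = its stop, leaning out over the case's +y wall. Slightly stiff hinge: it stays at any angle; pushing it down takes about 1 N near its free edge. Folded, its upper face is 67 mm above the bench, 8 mm below the rim, and reaches from the +y wall to y = -30 mm.
- cover_edge (a point): Middle of the cover's free edge, half-way through its thickness. The cover is a flat dark panel, 150 mm from hinge to free edge, 222 mm wide, 12 mm thick; shut, its top is 87.5 mm above the bench.
- cover_hinge (a point): Middle of the cover's hinge axis, which runs along the case's y at x = +75, z = 75.5 mm in the case frame and lies in the cover's inner face (its thickness is all on the outer side). Turns with the cover.
- flap_edge (a point): Middle of the flap's free edge, half-way through its thickness. The flap is an aluminium plate, 130 mm from hinge to free edge, 110 mm wide (x = -60 to +50 mm in the case frame), 5 mm thick.
- flap_hinge (a point): A point on the flap's hinge axis, which runs along the case's x at y = +100, z = 62 mm in the case frame (this point at x = 0) and lies in the flap's inner (lower, when folded) face. Turns with the flap.
- pot_a: Bystander: steel source pot, 28 mm across, 36 mm tall, standing in a well of the case's foam bed; its top is 59 mm above the bench. Origin at the centre of its underside.
- pot_b: Bystander: a second such pot in the other well.
- adapter: Bystander: upright connector adapter, 22 mm across, 42 mm tall, on the bench beside the case's +y wall. Origin under its centre.
- screwdriver: Bystander: screwdriver, 160 mm long, about 30 mm high at most, lying beside the case's -y wall. Origin under it.
- tape: Bystander: flat black ring (roll of tape), 76 mm across, 19 mm high, in front of the case. Origin under its centre.
- multimeter: Bystander: hand multimeter, 80 x 160 x 44 mm, lying on the bench. Origin under its centre.
- lead_a: Bystander: lead block, 100 x 50 x 50 mm. Origin under its centre.
- lead_b: Bystander: lead cube, 60 mm. Origin under its centre.

How it is judged:
By the outcome, as a careful person would: the job done as asked, in the order asked, and still so for the second after the job is handed in, with the robot touching nothing.
It also fails if it takes over 54 s, if anything falls off the work surface, if the arm or the gripper's body presses on something with over 40 N, if the wrist force passes 120 N, or if a joint passes its speed limit or range.

## Working session

There is one attempt and no reset: what is moved stays moved. The work goes in short steps, Python scripts to look and compute and a tool call to move; the robot and the scene stay as the last step left them, time stands still between calls to the robot, and variables do not carry over. Pictures are saved under pics/ and viewed, at most 10 in all, crops included, and the job is handed in when it is done.

Besides the shell and the picture viewer there is one more tool, called after ">>>" by a JSON object that holds its "method" and its "body". carry_out: Moves the arm, as the interface text tells. Its arguments: {"type":"object","properties":{"commands":{"type":"array"},"grip":{"type":"number"},"force":{"type":"number"}},"required":["commands"]}

```bash
mkdir -p pics; cat > h.py <<'E'
import numpy as np, cv2
from scipy.spatial.transform import Rotation as R
from station import readout, vision, arm
def cam(name):
    c=vision.calibration(name); f=192/np.tan(np.radians(c['fovy'])/2); return c,f
def cloud(name,d,c=None):
    c,f=cam(name); v,u=np.mgrid[0:384,0:512]
    P=np.stack([(u-c['cx'])/f*d,(v-c['cy'])/f*d,d],-1)
    A=np.array(c['attitude']); 
    if A.shape!=(3,3): A=R.from_euler('xyz',A).as_matrix()
    return P@A.T+np.array(c['origin'])
E
python3 - <<'E'
from h import *
print(readout.get_state())
ims=[]
for n in ('scene','side'):
    c=vision.calibration(n); print(n,c)
    im,d=vision.grab_frame(n); np.save(n+'.npy',d); ims.append(im)
    cv2.imwrite(f'pics/{n}0.png',im[...,::-1])
    P=cloud(n,d)
    for l in ('case','cover','flap','pot_a','adapter','tape','screwdriver','multimeter','lead_a'):
        for r in vision.trace(l,n)[:3]:
            m=r['pixels']&(d>0); Q=P[m]
            if len(Q): print(n,l,round(r['score'],2),np.round(r['position']),m.sum(),np.round(np.median(Q,0),3),np.round(np.percentile(Q,3,axis=0),3),np.round(np.percentile(Q,97,axis=0),3))
            if l in('case','cover','flap') and r is not None: np.save(f'm_{n}_{l}_{round(r["score"]*100)}.npy',r['pixels'])
E
```

```text
{'t': 0.0, 'q': array([-9.30895631e-01,  3.59401470e-01,  1.10565800e-02, -3.55488541e-04,
       -1.22406613e+00, -2.88123346e-01]), 'qd': array([-0.00167515,  0.00100014,  0.00131375, -0.00065267, -0.00067918,
       -0.00043017]), 'joint_efforts': array([ 1.44460824e-03, -5.82714987e+01,  2.93054777e+01,  6.99721947e+00,
        6.76688593e-03, -1.51999552e-04]), 'eef_pos': array([ 0.23242809, -0.63325294,  0.25061125]), 'ee_rot': array([ 3.13994956e+00, -1.38460774e-04, -2.78993626e+00]), 'force': array([-1.04198305,  0.17408133, -0.05247519]), 'moment': array([-0.00433389,  0.01541624,  0.04755527]), 'gripper_force': 0.0, 'width': 0.08776970541817161}
scene {'fovy': 48.334882547565925, 'cx': 255.02347751445464, 'cy': 190.075981021524, 'origin': array([1.18582703, 0.12413842, 1.1815445 ]), 'attitude': array([-2.59448674, -0.01427159,  1.77106207])}
scene case 0.76 [200. 246.] 4288 [ 0.61  -0.007  0.081] [ 0.462 -0.126  0.014] [0.672 0.109 0.228]
scene flap 0.68 [203. 283.] 321 [0.59  0.096 0.146] [0.536 0.074 0.038] [0.636 0.117 0.194]
scene pot_a 0.6 [205. 284.] 303 [0.59  0.098
[... 1582 characters left out ...]
082] [0.631 0.118 0.191]
side pot_a 0.29 [190. 202.] 663 [0.579 0.101 0.137] [0.532 0.052 0.077] [0.634 0.118 0.191]
side adapter 0.69 [232. 180.] 59 [0.613 0.176 0.024] [0.608 0.169 0.008] [0.621 0.18  0.042]
side tape 0.89 [237. 270.] 390 [0.396 0.039 0.016] [0.363 0.003 0.001] [0.429 0.072 0.021]
side screwdriver 0.72 [199. 291.] 163 [ 0.441 -0.137  0.02 ] [ 0.418 -0.179 -0.001] [ 0.471 -0.128  0.026]
side multimeter 0.72 [151. 310.] 805 [ 0.518 -0.406  0.034] [ 0.483 -0.5    0.004] [ 0.57  -0.349  0.044]
side lead_a 0.9 [323. 178.] 1216 [0.391 0.408 0.057] [0.372 0.371 0.003] [0.428 0.428 0.062]
side lead_a 0.83 [300. 121.] 1377 [0.544 0.434 0.048] [0.504 0.397 0.002] [0.599 0.458 0.052]
```

```bash
python3 - <<'E'
from h import *
import glob
a=cv2.imread('pics/scene0.png'); b=cv2.imread('pics/side0.png')
cv2.imwrite('pics/z.png',np.hstack([cv2.resize(a[110:290,170:370],(400,360)),cv2.resize(b[100:280,140:340],(400,360))]))
def fit(Q,n=3):
    for i in range(n+1):
        c=np.median(Q,0) if i==0 else Q.mean(0); w=np.linalg.svd(Q-c,full_matrices=False)[2][2]; r=(Q-c)@w
        Q=Q[abs(r)<max(.003,1.5*np.median(abs(r)))]
    return c,w,len(Q),Q
for n,l in(('side','cover_81'),('side','flap_92'),('scene','flap_68')):
    d=np.load(n+'.npy'); P=cloud(n,d); m=cv2.erode(np.load(f'm_{n}_{l}.npy').astype(np.uint8),np.ones((3,3)))>0
    c,w,k,Q=fit(P[m&(d>0)]); w=w*np.sign(w[0] if 'cover' in l else w[1])
    h=np.array([w[1],-w[0]]) if 'cover' in l else w[:2]
    print(n,l,k,c.round(4),w.round(3),'azimuth',np.degrees(np.arctan2(w[1],w[0])).round(1),'tilt',np.degrees(np.arcsin(w[2])).round(1),np.percentile(Q,[1,99],axis=0).round(3))
E
```

```text
side cover_81 2179 [ 0.6249 -0.0353  0.1624] [ 0.936 -0.348 -0.06 ] azimuth -20.4 tilt -3.4 [[ 0.586 -0.132  0.085]
 [ 0.666  0.07   0.227]]
side flap_92 481 [0.5777 0.1016 0.1402] [ 0.346  0.935 -0.077] azimuth 69.7 tilt -4.4 [[0.533 0.082 0.087]
 [0.627 0.119 0.189]]
scene flap_68 184 [0.5988 0.0956 0.1513] [ 0.354  0.933 -0.069] azimuth 69.2 tilt -4.0 [[0.551 0.079 0.092]
 [0.637 0.115 0.193]]
```

View pics/z.png

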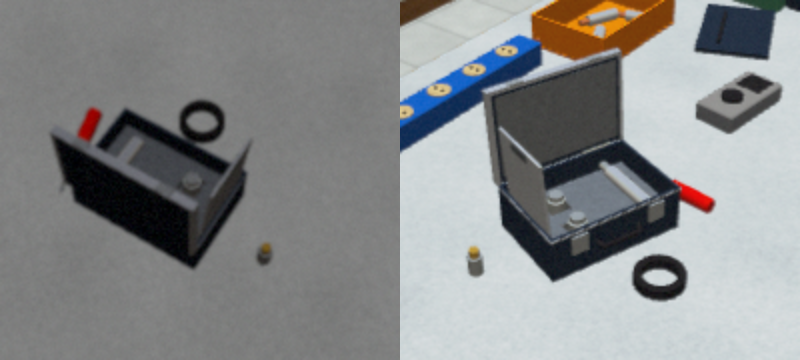

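```bash
python3 - <<'E'
from h import *
print(vision.calibration('wrist'))
E
```

```text
{'fovy': 60.263570319087776, 'cx': 255.36106055767266, 'cy': 193.1954723667815, 'mount': array([[-3.26783874e-04, -9.52944442e-01, -3.03144823e-01,
         8.33433709e-02],
       [ 9.99999944e-01, -3.33704484e-04, -2.89697256e-05,
        -1.54625610e-04],
       [-7.35542478e-05, -3.03144816e-01,  9.52944498e-01,
        -1.32997382e-01],
       [ 0.00000000e+00,  0.00000000e+00,  0.00000000e+00,
         1.00000000e+00]])}
```

>>> {"method": "carry_out", "body": {"commands": [{"dp": [0,0,-0.01],"rotation": [0,0,10]},{"dp": [0,0,-0.01],"rotation": [0,0,10]},{"dp": [0,0,-0.01],"rotation": [0,0,10]},{"dp": [0,0,-0.01],"rotation": [0,0,10.5]},{"dp": [0,0,-0.01],"rotation": [0,0,0]}], "grip": 0.0}}

```text
t: 1.62
eef_pos: [0.2326, -0.6336, 0.3019]
ee_rot: [3.142, -0.0, 2.788]
force: [0.1, -0.2, -0.5]
width: 0.0433
gripper_force: 0.0
```

>>> {"method": "carry_out", "body": {"commands": [{"dp": [0,0.018,0]},{"dp": [-0.003,0.036,0]},{"dp": [-0.003,0.045,0]},{"dp": [-0.003,0.045,0]},{"dp": [-0.003,0.045,0]},{"dp": [-0.003,0.045,0]},{"dp": [-0.003,0.045,0]},{"dp": [-0.003,0.045,0]}]}}

```text
validation failed for argument at $.co...
```

>>> {"method": "carry_out", "body": {"commands": [{"dp": [-0.004,0.045,0]},{"dp": [-0.004,0.045,0]},{"dp": [-0.004,0.045,0]},{"dp": [-0.004,0.045,0]},{"dp": [-0.004,0.045,0]},{"dp": [-0.004,0.045,0]},{"dp": [-0.004,0.045,0]},{"dp": [-0.004,0.045,0]}]}}

```text
validation failed for argument at $.co...
```

>>> {"method": "carry_out", "body": {"commands": [{"dp": [0,0.018,0],"rotation": [0,0,0]},{"dp": [-0.003,0.036,0],"rotation": [0,0,0]},{"dp": [-0.003,0.045,0],"rotation": [0,0,0]},{"dp": [-0.003,0.045,0],"rotation": [0,0,0]},{"dp": [-0.003,0.045,0],"rotation": [0,0,0]},{"dp": [-0.003,0.045,0],"rotation": [0,0,0]},{"dp": [-0.003,0.045,0],"rotation": [0,0,0]},{"dp": [-0.003,0.045,0],"rotation": [0,0,0]}]}}

```text
t: 2.62
eef_pos: [0.3649, -0.335, 0.3014]
ee_rot: [3.141, 0.0, 2.79]
force: [1.3, -0.5, 0.5]
width: 0.0003
gripper_force: 0.0
```

>>> {"method": "carry_out", "body": {"commands": [{"dp": [-0.004,0.045,0],"rotation": [0,0,0]},{"dp": [-0.004,0.045,0],"rotation": [0,0,0]},{"dp": [-0.004,0.045,0],"rotation": [0,0,0]},{"dp": [-0.004,0.045,0],"rotation": [0,0,0]},{"dp": [-0.004,0.045,0],"rotation": [0,0,0]},{"dp": [-0.004,0.045,0],"rotation": [0,0,0]},{"dp": [-0.004,0.045,0],"rotation": [0,0,0]},{"dp": [-0.004,0.045,0],"rotation": [0,0,0]}]}}

```text
t: 3.62
eef_pos: [0.5196, -0.0088, 0.3014]
ee_rot: [3.141, -0.0, 2.791]
force: [1.1, -0.7, -0.7]
width: 0.0003
gripper_force: 0.0
```

>>> {"method": "carry_out", "body": {"commands": [{"dp": [-0.004,0.045,0],"rotation": [0,0,0]},{"dp": [-0.004,0.045,0],"rotation": [0,0,0]},{"dp": [-0.004,0.04,0],"rotation": [0,0,0]},{"dp": [-0.004,0.025,0],"rotation": [0,0,0]},{"dp": [0,0.015,0],"rotation": [0,0,0]},{"dp": [0,0,0.02],"rotation": [0,0,0]},{"dp": [0,0,0.02],"rotation": [0,0,0]},{"dp": [0,0,0],"rotation": [0,0,0]}]}}

```text
t: 4.62
eef_pos: [0.593, 0.1423, 0.2603]
ee_rot: [-3.14, -0.002, 2.787]
force: [0.0, 0.4, -0.3]
width: 0.0001
gripper_force: 0.0
```

```bash
python3 - <<'E'
from h import *
im,d=vision.grab_frame('side'); s=readout.get_state(); print(s['eef_pos'],s['force'])
b=im[...,::-1]
im2,d2=vision.grab_frame('scene')
cv2.imwrite('pics/z1.png',np.hstack([cv2.resize(im2[...,::-1][60:330,170:370],(400,540)),cv2.resize(b[60:330,120:320],(400,540))]))
E
```

```text
[0.59377804 0.14251482 0.26162221] [1.06167648 0.45605621 0.83885636]
```

View pics/z1.png

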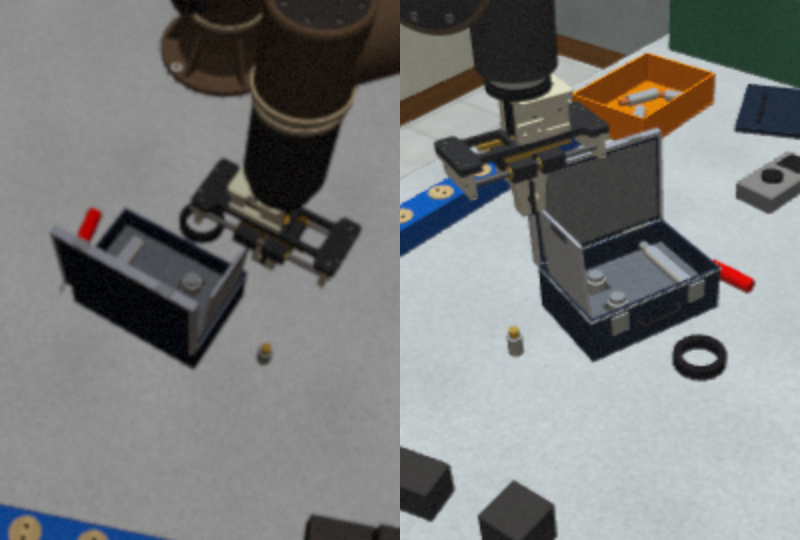

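>>> {"method": "carry_out", "body": {"commands": [{"dp": [0,0,0.03],"rotation": [0,0,0]},{"dp": [0,0,0.03],"rotation": [0,0,0]},{"dp": [0,0,0.018],"rotation": [0,0,0]},{"dp": [0,-0.01,0],"rotation": [0,0,0]},{"dp": [0,-0.01,0],"rotation": [0,0,0]},{"dp": [0,-0.009,0],"rotation": [0,0,0]},{"dp": [0,-0.008,0],"rotation": [0,0,0]},{"dp": [0,-0.008,0.001],"rotation": [0,0,0]}]}}

```text
t: 5.72
eef_pos: [0.5786, 0.1004, 0.1832]
ee_rot: [3.141, 0.001, 2.787]
force: [-0.5, 0.4, 0.5]
width: 0.0003
gripper_force: 0.4
```

>>> {"method": "carry_out", "body": {"commands": [{"dp": [0,-0.009,0.001],"rotation": [0,0,0]},{"dp": [0,-0.012,0.004],"rotation": [0,0,0]},{"dp": [0,-0.012,0.004],"rotation": [0,0,0]},{"dp": [0,-0.01,0.007],"rotation": [0,0,0]},{"dp": [0,-0.01,0.007],"rotation": [0,0,0]}]}}

```text
t: 6.35
eef_pos: [0.5597, 0.0504, 0.1589]
ee_rot: [-3.141, -0.0, 2.786]
force: [0.5, -0.6, 0.6]
width: 0.0003
gripper_force: 0.3
```

>>> {"method": "carry_out", "body": {"commands": [{"dp": [0,-0.008,0.009],"rotation": [0,0,0]},{"dp": [0,-0.008,0.01],"rotation": [0,0,0]},{"dp": [0,-0.006,0.011],"rotation": [0,0,0]},{"dp": [0,-0.005,0.011],"rotation": [0,0,0]},{"dp": [0,0,0],"rotation": [0,0,0]}]}}

```text
t: 6.98
eef_pos: [0.5499, 0.0254, 0.1173]
ee_rot: [-3.14, -0.002, 2.786]
force: [0.2, -0.7, -0.7]
width: -0.0001
gripper_force: 0.0
```

```bash
python3 - <<'E'
from h import *
im,d=vision.grab_frame('side'); s=readout.get_state(); print(s['eef_pos'],s['force'])
b=im[...,::-1]
im2,d2=vision.grab_frame('scene')
cv2.imwrite('pics/z2.png',np.hstack([cv2.resize(im2[...,::-1][60:330,170:370],(400,540)),cv2.resize(b[60:330,120:320],(400,540))]))
E
```

```text
[0.55047111 0.02575186 0.11800528] [0.47876886 0.13084659 0.19958399]
```

View pics/z2.png

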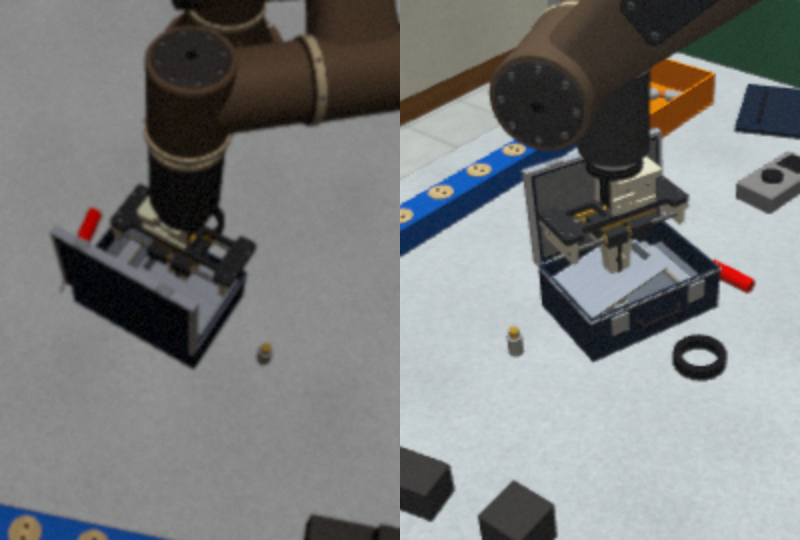

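The picture shows the flap folded to about 15° under the fingertips, with the cover still open. I'll press it the rest of the way.

>>> {"method": "carry_out", "body": {"commands": [{"dp": [0,-0.003,0.008],"rotation": [0,0,0]},{"dp": [0,-0.002,0.008],"rotation": [0,0,0]},{"dp": [0,0,0.005],"rotation": [0,0,0]},{"dp": [0,0,0.003],"rotation": [0,0,0]},{"dp": [0,0,0.001],"rotation": [0,0,0]},{"dp": [0,0,0],"rotation": [0,0,0]}]}}

```text
t: 7.82
eef_pos: [0.549, 0.0213, 0.0936]
ee_rot: [3.142, 0.0, 2.787]
force: [0.7, -0.2, -0.4]
width: 0.0004
gripper_force: 0.0
```

>>> {"method": "carry_out", "body": {"commands": [{"dp": [0,0,0.001],"rotation": [0,0,0]},{"dp": [0,0,0.001],"rotation": [0,0,0]},{"dp": [0,0,0],"rotation": [0,0,0]}]}}

```text
t: 8.2
eef_pos: [0.5492, 0.0213, 0.0922]
ee_rot: [3.141, 0.001, 2.787]
force: [-2.0, 0.5, 6.5]
width: 0.0002
gripper_force: 3.0
```

>>> {"method": "carry_out", "body": {"commands": [{"dp": [0,0,0.001],"rotation": [0,0,0]},{"dp": [0,0,0],"rotation": [0,0,0]}]}}

```text
t: 8.45
eef_pos: [0.5492, 0.0213, 0.0921]
ee_rot: [3.141, 0.001, 2.787]
force: [-4.8, 0.3, 13.9]
width: 0.0004
gripper_force: 7.1
```

>>> {"method": "carry_out", "body": {"commands": [{"dp": [0,0,-0.015],"rotation": [0,0,0]},{"dp": [0,0,-0.03],"rotation": [0,0,0]},{"dp": [0,0,-0.045],"rotation": [0,0,0]},{"dp": [0,0,-0.045],"rotation": [0,0,0]},{"dp": [0,0,-0.045],"rotation": [0,0,0]},{"dp": [0,0,-0.03],"rotation": [0,0,0]},{"dp": [0,0,-0.015],"rotation": [0,0,0]},{"dp": [0,0,0],"rotation": [0,0,0]}]}}

```text
t: 9.45
eef_pos: [0.5491, 0.0213, 0.3161]
ee_rot: [3.14, 0.001, 2.786]
force: [-0.1, 0.4, -0.4]
width: 0.0001
gripper_force: 0.0
```

>>> {"method": "carry_out", "body": {"commands": [{"dp": [-0.02,-0.005,0],"rotation": [0,0,0]},{"dp": [-0.03,-0.007,0],"rotation": [0,0,0]},{"dp": [-0.035,-0.007,0],"rotation": [0,0,0]},{"dp": [-0.03,-0.007,0],"rotation": [0,0,0]},{"dp": [-0.02,0,0],"rotation": [0,0,0]},{"dp": [0,0,0],"rotation": [0,0,0]}]}}

```text
t: 10.2
eef_pos: [0.6674, -0.0514, 0.3122]
ee_rot: [-3.139, -0.004, 2.785]
force: [-0.5, -0.7, -0.3]
width: 0.0007
gripper_force: 0.0
```

```bash
python3 - <<'E'
from h import *
s=readout.get_state(); print(s['eef_pos'],s['force'])
im,d=vision.grab_frame('side'); 
P=cloud('side',d)
for l in('cover','flap'):
    for r in vision.trace(l,'side')[:2]:
        m=cv2.erode(r['pixels'].astype(np.uint8),np.ones((3,3)))>0; Q=P[m&(d>0)]
        c=np.median(Q,0)
        for i in range(4):
            w=np.linalg.svd(Q-c,full_matrices=False)[2][2]; Q=Q[abs((Q-c)@w)<.005]; c=Q.mean(0)
        print(l,r['score'],c.round(4),w.round(3),len(Q))
b=im[...,::-1]
im2,d2=vision.grab_frame('scene')
cv2.imwrite('pics/z3.png',np.hstack([cv2.resize(im2[...,::-1][60:330,170:370],(400,540)),cv2.resize(b[60:330,120:320],(400,540))]))
E
```

```text
[ 0.66742436 -0.05139652  0.31216888] [-0.45127706 -0.69344223 -0.31007086]
cover 0.93 [ 0.6277 -0.0273  0.157 ] [ 0.936 -0.347 -0.063] 2959
flap 0.74 [0.5563 0.032  0.0666] [ 0.001  0.    -1.   ] 875
```

View pics/z3.png

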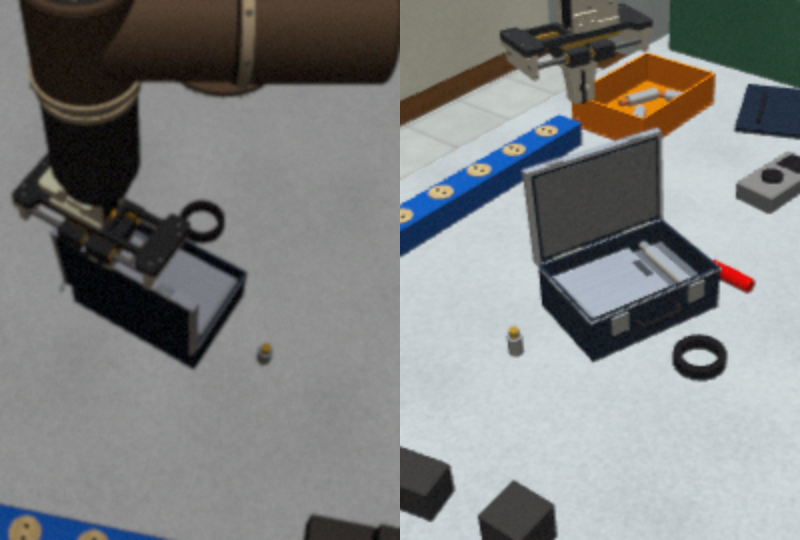

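>>> {"method": "carry_out", "body": {"commands": [{"dp": [0,0,0.025],"rotation": [0,0,0]},{"dp": [0,0,0.035],"rotation": [0,0,0]},{"dp": [0,0,0.025],"rotation": [0,0,0]},{"dp": [0,0,0.007],"rotation": [0,0,0]},{"dp": [0.007,0,0],"rotation": [0,0,0]},{"dp": [0.007,0,0],"rotation": [0,0,0]},{"dp": [0.007,0,0],"rotation": [0,0,0]}]}}

```text
t: 11.28
eef_pos: [0.6474, -0.0427, 0.2254]
ee_rot: [3.14, 0.003, 2.787]
force: [2.3, -1.7, 3.1]
width: 0.0007
gripper_force: 1.4
```

>>> {"method": "carry_out", "body": {"commands": [{"dp": [0.008,0,0],"rotation": [0,0,0]},{"dp": [0.008,0,0],"rotation": [0,0,0]},{"dp": [0.008,0,0],"rotation": [0,0,0]},{"dp": [0.008,0,0],"rotation": [0,0,0]},{"dp": [0.007,0,0.001],"rotation": [0,0,0]},{"dp": [0.008,0,0.002],"rotation": [0,0,0]}]}}

```text
t: 12.02
eef_pos: [0.6023, -0.0262, 0.2205]
ee_rot: [-3.142, -0.0, 2.787]
force: [2.2, -0.1, 2.1]
width: 0.0006
gripper_force: 1.3
```

>>> {"method": "carry_out", "body": {"commands": [{"dp": [0.0075,0,0.002],"rotation": [0,0,0]},{"dp": [0.0075,0,0.003],"rotation": [0,0,0]},{"dp": [0.007,0,0.003],"rotation": [0,0,0]},{"dp": [0.007,0,0.004],"rotation": [0,0,0]},{"dp": [0.007,0,0.004],"rotation": [0,0,0]},{"dp": [0.0065,0,0.004],"rotation": [0,0,0]},{"dp": [0.0065,0,0.0045],"rotation": [0,0,0]}]}}

```text
t: 12.9
eef_pos: [0.5563, -0.0094, 0.1956]
ee_rot: [-3.141, -0.0, 2.786]
force: [1.2, -1.1, 0.1]
width: 0.0003
gripper_force: 0.8
```

>>> {"method": "carry_out", "body": {"commands": [{"dp": [0.0055,0,0.0055],"rotation": [0,0,0]},{"dp": [0.0055,0,0.0055],"rotation": [0,0,0]},{"dp": [0.0055,0,0.006],"rotation": [0,0,0]},{"dp": [0.005,0,0.006],"rotation": [0,0,0]},{"dp": [0.004,0,0.007],"rotation": [0,0,0]},{"dp": [0.004,0,0.007],"rotation": [0,0,0]}]}}

```text
t: 13.65
eef_pos: [0.5286, 0.0009, 0.1584]
ee_rot: [-3.141, -0.001, 2.786]
force: [-0.2, 0.2, 1.5]
width: 0.0004
gripper_force: 0.8
```

>>> {"method": "carry_out", "body": {"commands": [{"dp": [0.004,0,0.006],"rotation": [0,0,0]},{"dp": [0.003,0,0.006],"rotation": [0,0,0]},{"dp": [0.002,0,0.006],"rotation": [0,0,0]},{"dp": [0.001,0,0.005],"rotation": [0,0,0]},{"dp": [0.001,0,0.005],"rotation": [0,0,0]},{"dp": [0,0,0.004],"rotation": [0,0,0]},{"dp": [0,0,0.003],"rotation": [0,0,0]},{"dp": [0,0,0.002],"rotation": [0,0,0]}]}}

```text
t: 14.65
eef_pos: [0.5188, 0.0046, 0.1219]
ee_rot: [-3.141, -0.0, 2.786]
force: [-0.3, 0.6, 2.1]
width: 0.0003
gripper_force: 0.7
```

>>> {"method": "carry_out", "body": {"commands": [{"dp": [0,0,0.002],"rotation": [0,0,0]},{"dp": [0,0,0.002],"rotation": [0,0,0]},{"dp": [0,0,0.002],"rotation": [0,0,0]},{"dp": [0,0,0.002],"rotation": [0,0,0]},{"dp": [0,0,0.001],"rotation": [0,0,0]},{"dp": [0,0,0],"rotation": [0,0,0]}]}}

```text
t: 15.4
eef_pos: [0.519, 0.0047, 0.113]
ee_rot: [3.142, 0.0, 2.787]
force: [1.0, 0.3, -0.1]
width: 0.0007
gripper_force: 0.0
```

>>> {"method": "carry_out", "body": {"commands": [{"dp": [0,0,0.001],"rotation": [0,0,0]},{"dp": [0,0,0],"rotation": [0,0,0]}]}}

```text
t: 15.65
eef_pos: [0.5191, 0.0047, 0.1127]
ee_rot: [3.141, 0.001, 2.787]
force: [-2.8, 1.8, 7.6]
width: 0.0001
gripper_force: 3.5
```

>>> {"method": "carry_out", "body": {"commands": [{"dp": [0,0,0.001],"rotation": [0,0,0]},{"dp": [0,0,0],"rotation": [0,0,0]}]}}

```text
t: 15.9
eef_pos: [0.5191, 0.0047, 0.1126]
ee_rot: [3.141, 0.001, 2.787]
force: [-7.8, 2.0, 15.2]
width: 0.0002
gripper_force: 8.1
```

>>> {"method": "carry_out", "body": {"commands": [{"dp": [0,0,-0.01],"rotation": [0,0,0]},{"dp": [0,0,-0.03],"rotation": [0,0,0]},{"dp": [0,0,-0.045],"rotation": [0,0,0]},{"dp": [0,0,-0.045],"rotation": [0,0,0]},{"dp": [0,0,-0.04],"rotation": [0,0,0]},{"dp": [0,0,-0.02],"rotation": [0,0,0]},{"dp": [0,0,0],"rotation": [0,0,0]},{"dp": [0,0,0],"rotation": [0,0,0]}]}}

```text
t: 16.9
eef_pos: [0.5184, 0.0046, 0.3003]
ee_rot: [-3.141, -0.001, 2.786]
force: [-0.1, -0.1, -0.4]
width: 0.0005
gripper_force: 0.0
```

```bash
python3 - <<'E'
from h import *
s=readout.get_state(); print(s['eef_pos'],s['force'])
im,d=vision.grab_frame('side'); P=cloud('side',d)
for r in vision.trace('cover','side')[:2]:
    m=cv2.erode(r['pixels'].astype(np.uint8),np.ones((3,3)))>0; Q=P[m&(d>0)]; c=np.median(Q,0)
    for i in range(4):
        w=np.linalg.svd(Q-c,full_matrices=False)[2][2]; Q=Q[abs((Q-c)@w)<.005]; c=Q.mean(0)
    print(r['score'],c.round(4),w.round(3),len(Q))
b=im[...,::-1]
im2,d2=vision.grab_frame('scene')
cv2.imwrite('pics/z4.png',np.hstack([cv2.resize(im2[...,::-1][60:330,170:370],(400,540)),cv2.resize(b[60:330,120:320],(400,540))]))
E
```

```text
[0.51839679 0.00460953 0.30029251] [-0.0636313  -0.13810007 -0.41318006]
0.87 [0.5447 0.0039 0.0871] [-0.002 -0.     1.   ] 2427
0.59 [0.519  0.0207 0.0861] [-0.108  0.088  0.99 ] 801
```

View pics/z4.png

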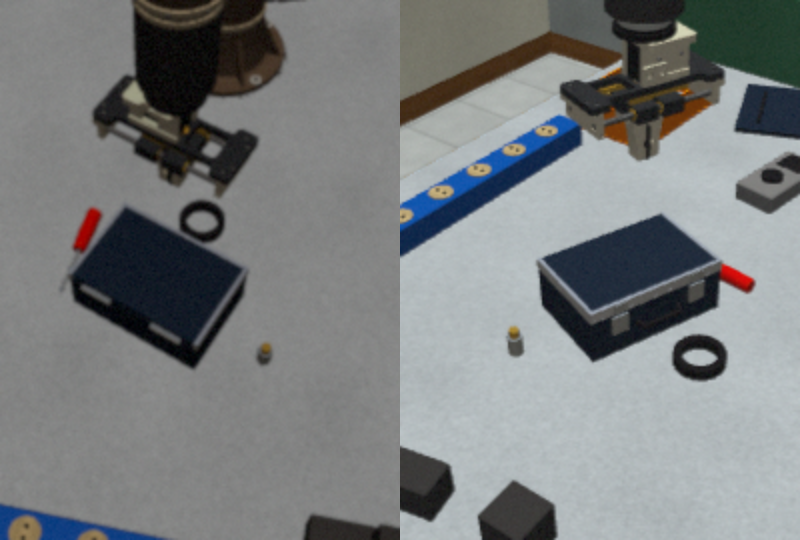

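The cover lies level and shut at 87 mm. The hand is clear, and the adapter, tape and screwdriver look unmoved.

```bash
python3 -c "
from station import arm
print(arm.job_done())"
```

```text
the job is handed in; nothing more can be done
None
```

The flap was pushed down level first (upper face measured at 67 mm), then the cover was pushed slowly shut over it (top at 87 mm); the hand is clear, nothing loose in view looks moved, and the job was handed in at about 17 s.

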